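Hold a tenoned rail against the sprung stop of a drilling jig

TASK

Pull the cabinet's drawer open, take out the short wooden rail with the stub tenon and lay it flat in the channel of the drilling jig, tenon towards the sprung plunger. Slide it forward so that the tenon pushes the plunger back, until the rail's shoulders are square and firm against both steel cheeks of the stop, and finish while still holding it pressed there with the fingers, ready for drilling: firmly, without forcing it. Leave the other things on the bench alone.

Things in the scene. Friction and masses are not known exactly. Their poses are not given: they have to be found in the camera images.
- drawer_handle (a point): centre of the drawer's handle: a level steel bar 12 mm thick and 110 mm long along this frame's y, its centre line 50 mm in front of the drawer's front, 74 mm above the bench. The front panel's top edge is 18 mm higher than the bar's centre (92 mm above the bench) and the cabinet's top is at 100 mm. The frame turns with the cabinet: x points into the cabinet, z up; the drawer opens along -x
- drawer (a joint): how far the drawer is pulled out, m: 0 shut, 0.20 its end stop; about 1 N of friction and no spring; it stays where it is left. The drawer's floor is 20 mm above the bench, its side walls 59 mm above the bench. The rail lies inside, just behind the front panel, long side along the drawer; with the drawer pulled smoothly out to 0.18 the whole rail is clear of the cabinet's top and can be lifted straight up
- rail_centre (a point): centre, half-way up, of the body of the short pale wooden rail (about 150 g): body 90 mm long (x), 40 wide (y), 50 high (z), flat underside 25 mm below this point. On its +x end a stub tenon, 20 long, 20 wide, 26 high, centred on that end face; the end face round the tenon (the shoulders) is 45 mm ahead (+x) of this point, the tenon's tip 65 mm. It starts in the drawer with its tenon towards the back of the drawer, up to about 17 degrees askew
- rail: the same rail; origin under the centre of its 90 mm body, at its underside, same axes as rail_centre
- jig: drilling jig, fixed to the bench: plywood bed 120 mm wide reaching from -130 to +140 mm in x, flat top 18 mm above the bench. Origin on the bench below the middle of the channel's line; x runs along the channel towards the stop, z up. Two low aluminium guide strips, 10 mm high above the bed, leave a channel 50 mm wide centred on y = 0, from x = -120 to +30 mm. A steel plunger housing (73 mm above the bench) stands behind the stop
- stop: hard stop of the jig: two fixed steel cheeks, each 30 mm wide and 47 mm high above the bed, with a 30 mm wide slot between them for the tenon, open at the top. Origin at bed height in the middle of the slot, in the plane of the faces that the rail's shoulders meet; x points on away from the channel. It lies 55 mm ahead of the jig's origin in x
- plunger (a joint): how far the sprung plunger is pushed in along the jig's +x, m: 0 at rest, 0.025 when the rail's shoulders meet the stop, 0.032 its own limit. About 3 N at rest, 240 N/m, so about 9 N at the stop; it pushes the rail back out if let go
- plunger_nose (a point): centre of the round nose (16 mm across) of the plunger in the middle of the slot, 25 mm above the bed; at rest it stands 5 mm in front of the stop's faces, towards the channel. Axes as the jig's
- mallet: bystander: hammer with a wooden handle lying on the bench
- screwdriver: bystander: screwdriver lying on the bench
- brush: bystander: bench brush lying on the bench
- glue: bystander: upright closed glue bottle, 60 mm across, 150 mm tall; origin on its underside
- tape: bystander: tape measure, 70 x 65 x 36 mm; origin on its underside
- sander: bystander: cork sanding block, 112 x 66 x 34 mm; origin on its underside

How it is judged (in metres and radians):
On the way, in this order (a step that is already met when the one before it is completed fails the run):
1. the drawer has been pulled open by 0.10 m or more (value of joint drawer above 0.1 m), for 0.1 s.
2. the rail is in the jig's channel, on the bed or at most 11 mm over it, tenon towards the stop, 10 mm or more short of the stop (x of rail_centre in the frame of jig between -0.1 and 0 m and y of rail_centre in the frame of jig between -0.009 and 0.009 m and z of rail_centre in the frame of jig between 0.038 and 0.054 m and angle between the x axis of rail and the x axis of jig, either way round below 0.15 rad), for 0.1 s.
At the end, for the whole second after the job is handed in: Fingers hold the rail (over 2 N), shoulders against the stop (within 3 mm, 1.5 to 60 N), plunger in by over 21 mm, rail within 7 mm of the bed and 8 mm of the channel's middle, square and level within 0.07 rad, still, for the last second (value of joint plunger above 0.021 m and contact force between rail and stop between 1.5 and 60 N and contact force between the fingers and rail above 2 N and x of rail_centre in the frame of stop between -0.048 and -0.042 m and y of rail_centre in the frame of jig between -0.008 and 0.008 m and z of rail_centre in the frame of jig between 0.038 and 0.05 m and angle between the x axis of rail and the x axis of jig, either way round below 0.07 rad and angle between rail's own z axis and vertical below 0.07 rad and linear speed of rail below 0.02 m/s); the arm keeps its last pose, push and grip.
It fails at once if a bystander on the bench is shifted by more than 40 mm (distance of any of mallet, screwdriver, brush, glue, tape, sander from where it was at the start of the episode above 0.04 m).
It also fails if it takes over 61 s, if anything falls off the work surface, if the arm or the gripper's body presses on something with over 40 N, if the wrist force passes 120 N, or if a joint passes its speed limit or range.

ROBOT

A 7-joint arm with a two-finger parallel gripper is mounted at the origin on the work surface. World frame = base frame: x ahead of the robot, y to its left, z up, the work surface at z = 0. Lengths are in mm, angles in rad, forces in N, time in s.
With the tool pointing down it reaches from about 425 to 975 mm from the base axis. Payload 16.7 kg.
Tool frame: the origin (TCP) lies between the finger pads; the fingertips stand 25 mm ahead of it and the grasp point (between the pads) lies 6 mm ahead of it; x points along the fingers, y is the direction in which the jaws open and shut, and the axes are right-handed (so a half turn about x gives the same grasp; the last joint's range is limited). The gripper opens to 85 mm and grips with 20 to 120 N. Pads are 22 mm wide; open, the fingers measure 114 mm over their backs; the gripper's body (76 mm by 85 mm) begins 54 mm behind the grasp point. The pads swing forward as they close: fully open they stand 13 mm farther back than shut.
Start: joints at [-1.496, 0.426, 0.074, 1.606, -0.034, 1.111, -0.067], TCP at [150.474, 657.978, 256.302] pointing down, gripper open.
Joint ranges: [-2.85, 2.85], [-0.5, 2.14], [-1.23, 1.37], [0.21, 2.46], [-1.02, 4.16], [0.16, 2.05], [-2.73, 2.73]. Speed limits (rad/s): [1.89, 1.89, 2.39, 2.39, 3.01, 3.01, 3.01].

INTERFACE

Orientations are given as a 3x3 rotation matrix whose columns are the frame's x, y, z axes.
In Python, from station import manip gives the robot as it stands.
- The arm moves only by the tool move_arm, never from a script. Its argument "rows" is a list of rows, each an object of numbers: "tx", "ty", "tz": the shift along the tool's x, y, z in m; "rx", "ry", "rz": the turn, a rotation vector about the tool's x, y, z in degrees; "grip": the opening, from 0 (shut) to 1 (fully open). A call has 1 to 10 rows; each row shifts and turns the commanded pose from where the row before left it, along the tool's axes as they then stand; what a row does not reach is not made up. A row lasts 1/12 s, in which the tool goes at most 41.7 mm and 7.16 degrees, less where a joint would pass 70% of its speed; a pose out of reach is approached as far as the arm can. A call with a gripper value outside its range is refused whole. The fingers move at their own pace and stop on an object; "squeeze" is the grip in N (left out, the last holds). Time passes only in rows, so rows that do not move let the fingers close. It gives the time, the measured TCP pose, the force and the opening at its end, in the units of the state.
- manip.observe(): the state, without advancing time (a new reading comes with each control period).
- manip.snapshot(name): name is "scene" or "top" or "wrist"; returns the picture (420x560x3 uint8, red, green, blue); there is no depth.
- manip.calibration(name): a dict with "vertical_fov" (degrees; the focal length in pixels is half the picture's height over the tangent of half this angle, whatever the lens; pixels are square), "cx", "cy" (the principal point, pixels), "distortion" ([k1, k2, p1, p2, k3] as OpenCV has them; the pictures are not rectified), "rvec" (rotation vector, rad) and "tvec" (3), from world to camera coordinates, as OpenCV has them. Camera axes: x right, y down, z forward; pixel columns grow to the right and rows downward; lengths in mm; the calibration is good to about 2 mm. A picture is of the moment at which its call begins: read the wrist's pose just before it. calibration takes no time and is no camera call; for the wrist camera it gives the pose at the moment of the call.
- manip.job_done(): hands the job in, once; it reports no verdict.
Trained networks look in the newest picture that a camera, given by its name, has taken for a name from the list of things; names that differ only in an ending like _2 or _b are one class to them, and where a whole thing is asked for, a point or a joint stands for the part that bears it (a point fixed in the world has none). Each returns a list of dicts, best first, with "conf" (0 to 1); they miss things now and then, are a little off and sometimes report something else, mostly with a low value. They report only what shows in the picture. A call takes as long as a camera call.
- manip.recognise(camera, target): "location" ([row, column] in pixels, amid what is visible of it).
- manip.masks_of(camera, target): "mask" (420x560 bool, what is visible of it) and "location" ([row, column] in pixels, amid what is visible of it).
- manip.tip_of(camera, target): "location" ([row, column] in pixels: a listed point, or the origin of a listed thing).
The state is a dict: "time": time; "joint_positions": joint angles; "qd": joint speeds; "joint_torque": joint torques, N m; "ee_pos": TCP position; "orientation": TCP orientation; "force": force on the tool from outside, world axes, zero at the start; "torque": the same for the moment, N m; "finger_gap": finger opening in mm.
Only numpy, scipy, OpenCV 4.12 (cv2) and the standard library are available. Lean on these libraries where they do the work, as an engineer would, in place of code of your own. Each camera call takes 0.05 s, during which the arm holds its last target.

## Working session

There is one attempt and no reset: what is moved stays moved. The work goes in short steps, Python scripts to look and compute and a tool call to move; the robot and the scene stay as the last step left them, time stands still between calls to the robot, and variables do not carry over. Pictures are saved under pics/ and viewed, and the job is handed in when it is done.

Besides the shell and the picture viewer there is one more tool, called after ">>>" as name(argument=value, ...) on one line, values as JSON. move_arm: Moves the arm, as the interface text tells. Its arguments: {"type":"object","properties":{"rows":{"type":"array"},"squeeze":{"type":"number"}},"required":["rows"]}

```bash
ls; mkdir -p pics; python3 - <<'E'
from station import manip
import cv2
print(manip.observe())
for n in ["scene","top","wrist"]:
    im=manip.snapshot(n); cv2.imwrite(f"pics/{n}0.png",im[:,:,::-1])
    c=manip.calibration(n); print(n,c)
E
```

```text
pics
{'time': 0.0, 'joint_positions': array([-1.49552109,  0.42674763,  0.07384481,  1.606653  , -0.03410085,
        1.11081431, -0.06710362]), 'qd': array([ 0.00033999, -0.00026237,  0.00039762, -0.00054614,  0.001435  ,
        0.00072088,  0.00114361]), 'joint_torque': array([ 3.52026864e-04, -9.49827147e+01,  3.76132518e+00, -4.63506961e+01,
        1.93035125e-02,  1.04333399e-02, -2.13882322e-05]), 'ee_pos': array([150.38359087, 657.61898174, 255.57968169]), 'orientation': array([[-2.06489656e-04,  2.22917851e-01,  9.74837212e-01],
       [-1.34726964e-03,  9.74836286e-01, -2.22917924e-01],
       [-9.99999071e-01, -1.35939883e-03,  9.90368439e-05]]), 'force': array([-0.25041054,  0.30449577,  0.01671962]), 'torque': array([-0.07250941,  0.00026624,  0.02968281]), 'finger_gap': 85.61455259293562}
scene {'vertical_fov': 44.146917073009824, 'cx': 279.5811813512905, 'cy': 210.52671882193636, 'distortion': array([-0.19124931,  0.        ,  0.        ,  0.        ,  0.        ]), 'rvec': array([ 1.09768687,  2.42691848, -1.00545466]), 'tvec': array([ 341.61678808, -291.07134709, 1718.00975362])}
top {'vertical_fov': 56.875181621917214, 'cx': 281.08586249108356, 'cy': 212.8605304177545, 'distortion': array([-0.02935279,  0.        ,  0.        ,  0.        ,  0.        ]), 'rvec': array([ 2.15704136, -2.13880879,  0.1721621 ]), 'tvec': array([  25.73906861,  570.62309808, 1015.15392121])}
wrist {'vertical_fov': 70.02992777863474, 'cx': 276.80845675063694, 'cy': 212.02202660088156, 'distortion': array([-0.03054259,  0.        ,  0.        ,  0.        ,  0.        ]), 'rvec': array([-2.26351381, -1.80554093, -0.27210032]), 'tvec': array([-675.17127046,  -38.20100877,  377.8503537 ])}
```

View pics/scene0.png

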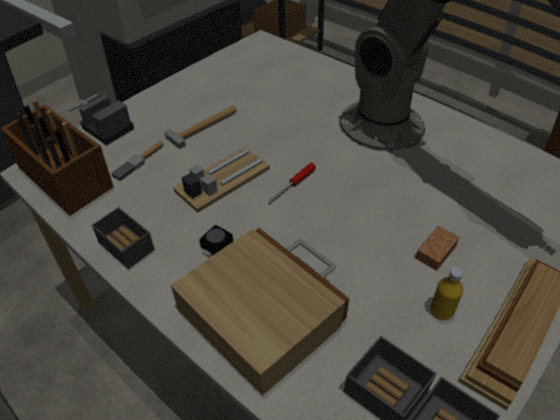

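View pics/top0.png

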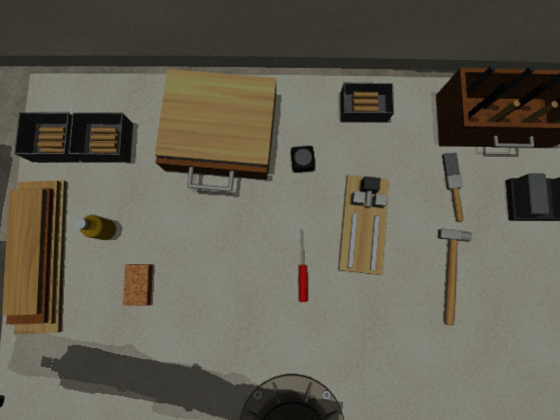

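View pics/wrist0.png

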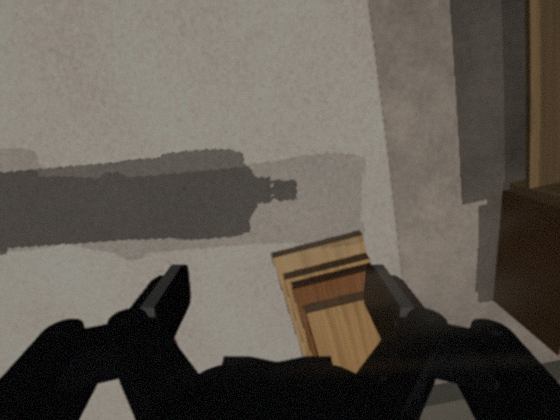

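The pictures show the cabinet at the top camera's (217,120), with its handle at (212,185). The jig is at (365,225) with its plunger towards the image top. Next I'll measure.

```bash
cat > h.py <<'E'
from station import manip
import cv2, numpy as np
def cam(n):
    c=manip.calibration(n); f=210/np.tan(np.radians(c['vertical_fov'])/2)
    K=np.array([[f,0,c['cx']],[0,f,c['cy']],[0,0,1]]); R=cv2.Rodrigues(c['rvec'])[0]
    return K,c['distortion'],R,c['tvec'],c['rvec']
def onplane(n,rc,z,C=None):
    K,d,R,t,_=C or cam(n)
    p=cv2.undistortPoints(np.array([[[rc[1],rc[0]]]],float),K,d)[0,0]
    ray=R.T@np.array([p[0],p[1],1]); o=-R.T@t
    return o+ray*(z-o[2])/ray[2]
def proj(n,P,C=None):
    K,d,R,t,rv=C or cam(n)
    return cv2.projectPoints(np.array(P,float).reshape(-1,3),rv,t,K,d)[0][:,0,:]
def tri(obs):
    A=[];b=[]
    for n,rc in obs:
        K,d,R,t,_=cam(n)
        p=cv2.undistortPoints(np.array([[[rc[1],rc[0]]]],float),K,d)[0,0]
        r=R.T@np.array([p[0],p[1],1]);r/=np.linalg.norm(r);o=-R.T@t
        M=np.eye(3)-np.outer(r,r);A.append(M);b.append(M@o)
    A=np.vstack(A);b=np.hstack(b);return np.linalg.lstsq(A,b,rcond=None)[0]
E
python3 - <<'E'
from h import *
Z={'drawer_handle':74,'plunger_nose':43,'jig':0,'stop':18,'glue':0,'tape':0,'sander':0,'rail_centre':45}
for t in Z:
    o=[]
    for n in ['top','scene']:
        r=manip.tip_of(n,t)
        for q in r[:2]: print(t,n,round(q['conf'],2),np.round(q['location'],1),onplane(n,q['location'],Z[t]).round(1))
        if r:o.append((n,r[0]['location']))
    if len(o)==2: print('   tri',tri(o).round(1))
for n in ['top','scene']:
    for t in ['drawer_handle','jig']:
        r=manip.masks_of(n,t)
        if r:
            m=r[0]['mask']; rr=cv2.minAreaRect(np.argwhere(m)[:,::-1].astype(np.float32)); print(n,t,r[0]['conf'],m.sum(),rr)
            np.save(f'{n}_{t}.npy',m)
im=cv2.imread('pics/top0.png'); cv2.imwrite('pics/top_crop1.png',cv2.resize(im[60:220,140:300],None,fx=3.7,fy=3.7,interpolation=cv2.INTER_CUBIC))
cv2.imwrite('pics/top_crop2.png',cv2.resize(im[165:285,310:430],None,fx=4.8,fy=4.8,interpolation=cv2.INTER_CUBIC))
print(manip.observe()['time'])
E
```

```text
drawer_handle top 0.63 [184.3 212.3] [641.2 215.4  74. ]
drawer_handle scene 0.57 [255.1 318.6] [631.1 232.1  74. ]
   tri [635.8 223.5  72.4]
plunger_nose top 0.65 [205.4 369.1] [ 593.3 -211.    43. ]
jig top 0.6 [227.2 361.3] [ 537.9 -197.4    0. ]
jig scene 0.63 [180.8 227.6] [ 535.7 -186.4    0. ]
   tri [ 535.2 -194.2   -3.6]
stop top 0.89 [203.2 365.9] [ 603.8 -208.1   18. ]
stop scene 0.78 [183.3 208.2] [ 592.9 -206.4   18. ]
   tri [ 599.9 -203.    26.1]
glue top 0.78 [228.7 101.5] [526.9 537.4   0. ]
glue top 0.62 [227.1 362.7] [ 538.2 -201.4    0. ]
glue scene 0.72 [309.7 445.9] [516.  533.8   0. ]
   tri [524.9 534.3  10.3]
tape top 0.57 [160.  304.7] [732.7 -37.2   0. ]
tape scene 0.95 [247.  220.2] [728.6 -15.8   0. ]
tape scene 0.36 [180.3 223.7] [ 541.7 -196.9    0. ]
   tri [728.8 -30.3  -8.1]
sander top 0.86 [284.3 140.6] [373.4 417.2   0. ]
sander scene 0.66 [250.7 436.7] [369.3 422.3   0. ]
sander scene 0.4 [182.3 209. ] [ 576.3 -224.     0. ]
   tri [ 3.716e+02  4.200e+02 -3.000e-01]
top drawer_handle 0.79 1899 ((210.87242126464844, 174.53103637695312), (113.93840026855469, 30.643783569335938), 4.763641834259033)
top jig 0.91 4201 ((363.88653564453125, 224.05535888671875), (44.917457580566406, 98.45457458496094), 4.969740390777588)
scene drawer_handle 0.84 1023 ((310.72344970703125, 263.3984375), (124.46492767333984, 32.27587127685547), 45.3274040222168)
scene jig 0.65 2939 ((219.05882263183594, 174.76470947265625), (41.15966033935547, 93.9812240600586), 59.03623962402344)
1.15
```

View pics/top_crop1.png

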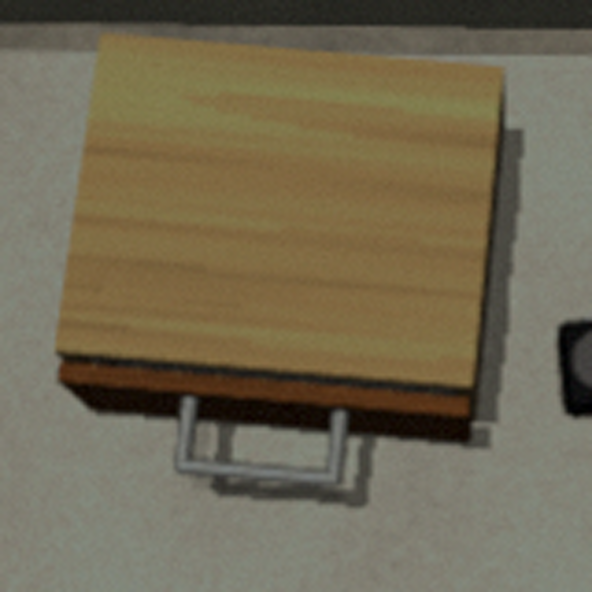

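View pics/top_crop2.png

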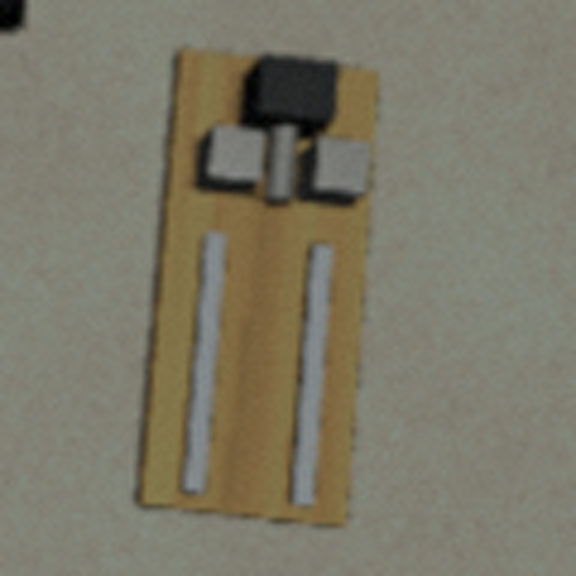

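```bash
python3 - <<'E'
from h import *
C=cam('top')
def c1(u,v,z): return onplane('top',((v-1.35)/3.7+60,(u-1.35)/3.7+140),z,C)
def c2(u,v,z): return onplane('top',((v-1.9)/4.8+165,(u-1.9)/4.8+310),z,C)
a,b=c1(183,466,74),c1(336,477,74); print('bar',a,b,(a+b)/2,np.degrees(np.arctan2(*(a-b)[:2])),np.linalg.norm(a-b))
a,b=c1(58,354,100),c1(472,388,100);print('cabfront',a,b,np.degrees(np.arctan2(*(a-b)[:2])),np.linalg.norm(a-b))
d,e=c1(101,35,100),c1(503,67,100);print('back',d,e,np.linalg.norm(d-e),np.linalg.norm(d-a))
P=np.array([c2(*p,18)[:2] for p in [(181,49),(378,71),(345,523),(140,504)]]);print('bed',P.round(1),P.mean(0))
M=np.array([[140,60],[140,-60],[-130,-60],[-130,60.]])
mc=M-M.mean(0);pc=P-P.mean(0);th=np.arctan2((mc[:,0]*pc[:,1]-mc[:,1]*pc[:,0]).sum(),(mc*pc).sum())
R=np.array([[np.cos(th),-np.sin(th)],[np.sin(th),np.cos(th)]]);o=P.mean(0)-R@M.mean(0)
print('jig th',np.degrees(th),'o',o,'res',(P-(M@R.T+o)).round(1))
# strips z=28
for s in [((215,235),(195,492)),((321,245),(303,503))]:
    p,q=[c2(*x,28)[:2] for x in s]; print('strip local',R.T@(p-o),R.T@(q-o))
for p in [(182,49),(281,200)]: pass
print('cheek top corners local', [(R.T@(c2(u,v,65)[:2]-o)).round(1) for u,v in [(207,183),(258,187),(313,191),(366,195)]], 'nose',R.T@(c2(279,200,43)[:2]-o))
E
```

```text
bar [637.12184875 277.3503413   74.        ] [630.03242267 166.58286995  74.        ] [633.57713571 221.96660563  74.        ] 3.6620942007125064 110.99411097928419
cabfront [712.22836606 364.20565746 100.        ] [689.95055272  68.60142717 100.        ] 4.309871750770578 296.4425103288373
back [957.52319241 347.22425546 100.        ] [934.93007384  49.03114189 100.        ] 299.0477921441073 245.8819225813762
bed [[ 685.3 -157.1]
 [ 673.3 -274.1]
 [ 408.3 -246.3]
 [ 418.4 -128.9]] [ 546.30326873 -201.61041691]
jig th -5.908328780429337 o [ 541.32982941 -201.09573126] res [[-1.5 -1.3]
 [-1.2  1.1]
 [ 2.5  1.1]
 [ 0.2 -0.9]]
strip local [28.14370178 31.19759876] [-119.84534379   30.25533361]
strip local [ 29.21827781 -30.47159079] [-119.30627677  -31.34863473]
cheek top corners local [array([50.7, 44.9]), array([51.6, 16.2]), array([ 52.9, -14.8]), array([ 54. , -44.6])] nose [49.8781327  -0.89885837]
```

>>> move_arm(rows=[{"ty": -0.0195,"tz": 0.035,"grip": 0.6},{"ty": -0.0195,"tz": 0.035},{"ty": -0.0195,"tz": 0.035},{"ty": -0.0195,"tz": 0.035},{"ty": -0.0195,"tz": 0.035},{"ty": -0.0195,"tz": 0.035},{"ty": -0.0195,"tz": 0.035},{"ty": -0.0195,"tz": 0.035},{"ty": -0.0195,"tz": 0.035},{"ty": -0.0195,"tz": 0.035}])

```text
invalid input at $.rows[0]: expected keys tx, ty, tz, rx, ry, rz, grip
```

>>> move_arm(rows=[{"tx": 0,"ty": -0.0195,"tz": 0.035,"rx": 0,"ry": 0,"rz": 0,"grip": 0.6},{"tx": 0,"ty": -0.0195,"tz": 0.035,"rx": 0,"ry": 0,"rz": 0,"grip": 0.6},{"tx": 0,"ty": -0.0195,"tz": 0.035,"rx": 0,"ry": 0,"rz": 0,"grip": 0.6},{"tx": 0,"ty": -0.0195,"tz": 0.035,"rx": 0,"ry": 0,"rz": 0,"grip": 0.6},{"tx": 0,"ty": -0.0195,"tz": 0.035,"rx": 0,"ry": 0,"rz": 0,"grip": 0.6},{"tx": 0,"ty": -0.0195,"tz": 0.035,"rx": 0,"ry": 0,"rz": 0,"grip": 0.6},{"tx": 0,"ty": -0.0195,"tz": 0.035,"rx": 0,"ry": 0,"rz": 0,"grip": 0.6},{"tx": 0,"ty": -0.0195,"tz": 0.035,"rx": 0,"ry": 0,"rz": 0,"grip": 0.6},{"tx": 0,"ty": -0.0195,"tz": 0.035,"rx": 0,"ry": 0,"rz": 0,"grip": 0.6},{"tx": 0,"ty": -0.0195,"tz": 0.035,"rx": 0,"ry": 0,"rz": 0,"grip": 0.6}])

```text
time: 1.98
ee_pos: [449.4, 388.4, 256.6]
orientation: [[0.0, 0.223, 0.975], [0.0, 0.975, -0.223], [-1.0, 0.001, 0.0]]
force: [1.3, 0.8, -0.3]
finger_gap: 51.2
```

```bash
cat >> h.py <<'E'
def rel(target, axis_y=None):
    """tool-axes shift (m) to bring TCP to target (mm); rx (deg) to bring tool y along world azimuth (deg)"""
    s=manip.observe(); R=s['orientation']; d=R.T@(np.array(target)-s['ee_pos'])/1000
    print('t',round(s['time'],2),'pos',s['ee_pos'].round(1),'gap',round(s['finger_gap'],1),'F',s['force'].round(1),'q',s['joint_positions'].round(2))
    print('shift',d.round(4),'az_y',np.degrees(np.arctan2(R[1,1],R[0,1])).round(2),'toolx',R[:,0].round(4))
E
python3 -c "
from h import *
rel([634,222,256])"
```

```text
t 1.98 pos [449.4 388.4 256.6] gap 51.2 F [ 1.3  0.8 -0.3] q [-1.    0.3   0.22  1.8  -0.07  1.05  0.59]
shift [ 0.0006 -0.121   0.217 ] az_y 77.12 toolx [ 3.e-04  5.e-04 -1.e+00]
```

>>> move_arm(rows=[{"tx": 0,"ty": -0.02,"tz": 0.036,"rx": 0,"ry": 0,"rz": 0,"grip": 0.6},{"tx": 0,"ty": -0.02,"tz": 0.036,"rx": 0,"ry": 0,"rz": 0,"grip": 0.6},{"tx": 0,"ty": -0.02,"tz": 0.036,"rx": 0,"ry": 0,"rz": 0,"grip": 0.6},{"tx": 0,"ty": -0.02,"tz": 0.036,"rx": 0,"ry": 0,"rz": 0,"grip": 0.6},{"tx": 0,"ty": -0.02,"tz": 0.036,"rx": 0,"ry": 0,"rz": 0,"grip": 0.6},{"tx": 0,"ty": -0.02,"tz": 0.036,"rx": 0,"ry": 0,"rz": 0,"grip": 0.6},{"tx": 0,"ty": 0,"tz": 0,"rx": 7,"ry": 0,"rz": 0,"grip": 0.6},{"tx": 0,"ty": 0,"tz": 0,"rx": 7,"ry": 0,"rz": 0,"grip": 0.6},{"tx": 0,"ty": 0,"tz": 0,"rx": 7,"ry": 0,"rz": 0,"grip": 0.6},{"tx": 0,"ty": 0,"tz": 0,"rx": 7,"ry": 0,"rz": 0,"grip": 0.6}])

```text
time: 2.82
ee_pos: [632.2, 224.3, 256.2]
orientation: [[-0.0, 0.66, 0.752], [-0.0, 0.752, -0.66], [-1.0, -0.0, -0.0]]
force: [-0.6, 0.8, -0.5]
finger_gap: 51.4
```

>>> move_arm(rows=[{"tx": 0.003,"ty": 0,"tz": 0,"rx": 7,"ry": 0,"rz": 0,"grip": 0.6},{"tx": 0.003,"ty": 0,"tz": 0,"rx": 7,"ry": 0,"rz": 0,"grip": 0.6},{"tx": 0.003,"ty": 0,"tz": 0,"rx": 7,"ry": 0,"rz": 0,"grip": 0.6},{"tx": 0.003,"ty": 0,"tz": 0,"rx": 7,"ry": 0,"rz": 0,"grip": 0.6},{"tx": 0.003,"ty": 0,"tz": 0,"rx": 7,"ry": 0,"rz": 0,"grip": 0.6},{"tx": 0.003,"ty": 0,"tz": 0,"rx": 7,"ry": 0,"rz": 0,"grip": 0.6},{"tx": 0.003,"ty": 0,"tz": 0,"rx": 7,"ry": 0,"rz": 0,"grip": 0.6},{"tx": 0.003,"ty": 0,"tz": 0,"rx": 4,"ry": 0,"rz": 0,"grip": 0.6},{"tx": 0,"ty": 0,"tz": 0,"rx": 0,"ry": 0,"rz": 0,"grip": 0.6}])

```text
time: 3.57
ee_pos: [631.7, 224.9, 231.6]
orientation: [[-0.001, 0.997, -0.071], [-0.001, -0.071, -0.997], [-1.0, -0.001, 0.001]]
force: [-0.1, -0.2, -0.2]
finger_gap: 51.6
```

```bash
python3 - <<'E'
from h import *
rel([634,222,80])
C=cam('wrist'); im=manip.snapshot('wrist'); cv2.imwrite('pics/wrist1.png',im[:,:,::-1])
for q in manip.tip_of('wrist','drawer_handle')[:3]: print(q['conf'],q['location'],onplane('wrist',q['location'],74,C))
E
```

```text
t 3.57 pos [631.7 224.9 231.6] gap 51.6 F [-0.1 -0.2 -0.2] q [-0.88  0.5   0.61  1.67 -0.32  1.08 -0.24]
shift [0.1516 0.0027 0.0027] az_y -4.07 toolx [-8.e-04 -7.e-04 -1.e+00]
0.72 [203.8, 277.5] [632.19939999 224.20677352  74.        ]
```

View pics/wrist1.png

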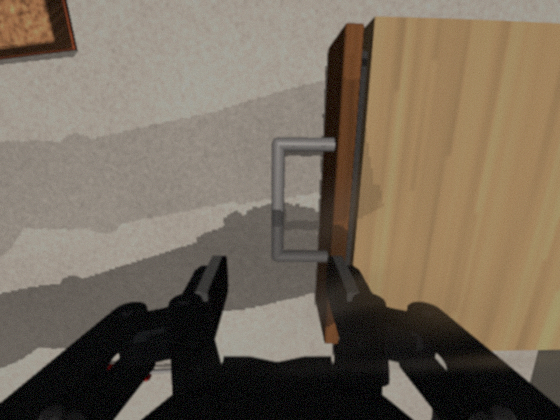

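>>> move_arm(rows=[{"tx": 0.035,"ty": 0,"tz": 0,"rx": 0,"ry": 0,"rz": 0,"grip": 0.5},{"tx": 0.035,"ty": 0,"tz": 0,"rx": 0,"ry": 0,"rz": 0,"grip": 0.5},{"tx": 0.035,"ty": 0,"tz": 0,"rx": 0,"ry": 0,"rz": 0,"grip": 0.5},{"tx": 0.025,"ty": 0,"tz": 0,"rx": 0,"ry": 0,"rz": 0,"grip": 0.5},{"tx": 0.015,"ty": 0,"tz": 0,"rx": 0,"ry": 0,"rz": 0,"grip": 0.5},{"tx": 0.007,"ty": 0,"tz": 0,"rx": 0,"ry": 0,"rz": 0,"grip": 0.5},{"tx": 0,"ty": 0,"tz": 0,"rx": 0,"ry": 0,"rz": 0,"grip": 0.1},{"tx": 0,"ty": 0,"tz": 0,"rx": 0,"ry": 0,"rz": 0,"grip": 0},{"tx": 0,"ty": 0,"tz": 0,"rx": 0,"ry": 0,"rz": 0,"grip": 0},{"tx": 0,"ty": 0,"tz": 0,"rx": 0,"ry": 0,"rz": 0,"grip": 0}], squeeze=30)

```text
time: 4.5
ee_pos: [632.9, 224.8, 82.0]
orientation: [[0.002, 0.998, -0.068], [0.001, -0.068, -0.998], [-1.0, 0.002, -0.001]]
force: [-0.4, -1.1, 5.3]
finger_gap: 10.1
```

>>> move_arm(rows=[{"tx": 0,"ty": 0,"tz": 0,"rx": 0,"ry": 0,"rz": 0,"grip": 0},{"tx": 0,"ty": 0,"tz": 0,"rx": 0,"ry": 0,"rz": 0,"grip": 0},{"tx": 0,"ty": 0,"tz": 0,"rx": 0,"ry": 0,"rz": 0,"grip": 0}])

```text
time: 4.75
ee_pos: [632.9, 224.9, 81.9]
orientation: [[0.002, 0.998, -0.068], [0.001, -0.068, -0.998], [-1.0, 0.002, -0.001]]
force: [-1.3, -1.9, 8.7]
finger_gap: 10.8
```

>>> move_arm(rows=[{"tx": 0,"ty": -0.004,"tz": 0,"rx": 0,"ry": 0,"rz": 0,"grip": 0},{"tx": 0,"ty": -0.008,"tz": 0,"rx": 0,"ry": 0,"rz": 0,"grip": 0},{"tx": 0,"ty": -0.012,"tz": 0,"rx": 0,"ry": 0,"rz": 0,"grip": 0},{"tx": 0,"ty": -0.016,"tz": 0,"rx": 0,"ry": 0,"rz": 0,"grip": 0},{"tx": 0,"ty": -0.018,"tz": 0,"rx": 0,"ry": 0,"rz": 0,"grip": 0},{"tx": 0,"ty": -0.018,"tz": 0,"rx": 0,"ry": 0,"rz": 0,"grip": 0},{"tx": 0,"ty": -0.018,"tz": 0,"rx": 0,"ry": 0,"rz": 0,"grip": 0},{"tx": 0,"ty": -0.018,"tz": 0,"rx": 0,"ry": 0,"rz": 0,"grip": 0},{"tx": 0,"ty": -0.018,"tz": 0,"rx": 0,"ry": 0,"rz": 0,"grip": 0},{"tx": 0,"ty": -0.016,"tz": 0,"rx": 0,"ry": 0,"rz": 0,"grip": 0}])

```text
time: 5.58
ee_pos: [486.7, 236.5, 81.9]
orientation: [[0.003, 0.998, -0.067], [0.003, -0.067, -0.998], [-1.0, 0.003, -0.004]]
force: [3.8, 7.7, 8.0]
finger_gap: 10.9
```

>>> move_arm(rows=[{"tx": 0,"ty": -0.014,"tz": 0,"rx": 0,"ry": 0,"rz": 0,"grip": 0},{"tx": 0,"ty": -0.011,"tz": 0,"rx": 0,"ry": 0,"rz": 0,"grip": 0},{"tx": 0,"ty": -0.008,"tz": 0,"rx": 0,"ry": 0,"rz": 0,"grip": 0},{"tx": 0,"ty": -0.004,"tz": 0,"rx": 0,"ry": 0,"rz": 0,"grip": 0},{"tx": 0,"ty": 0,"tz": 0,"rx": 0,"ry": 0,"rz": 0,"grip": 0}])

```text
time: 6.0
ee_pos: [449.7, 239.5, 81.9]
orientation: [[0.002, 0.998, -0.066], [0.004, -0.066, -0.998], [-1.0, 0.002, -0.004]]
force: [-0.1, 7.3, 9.3]
finger_gap: 10.8
```

>>> move_arm(rows=[{"tx": 0,"ty": 0,"tz": 0,"rx": 0,"ry": 0,"rz": 0,"grip": 0.4},{"tx": 0,"ty": 0,"tz": 0,"rx": 0,"ry": 0,"rz": 0,"grip": 0.45},{"tx": 0,"ty": 0,"tz": 0,"rx": 0,"ry": 0,"rz": 0,"grip": 0.45},{"tx": -0.02,"ty": 0,"tz": 0,"rx": 0,"ry": 0,"rz": 0,"grip": 0.45},{"tx": -0.035,"ty": 0,"tz": 0,"rx": 0,"ry": 0,"rz": 0,"grip": 0.45},{"tx": -0.035,"ty": 0,"tz": 0,"rx": 0,"ry": 0,"rz": 0,"grip": 0.9},{"tx": -0.03,"ty": 0.02,"tz": 0,"rx": 0,"ry": 0,"rz": 0,"grip": 1},{"tx": -0.03,"ty": 0.025,"tz": 0,"rx": -7,"ry": 0,"rz": 0,"grip": 1},{"tx": 0,"ty": 0.035,"tz": 0.005,"rx": -7,"ry": 0,"rz": 0,"grip": 1},{"tx": 0,"ty": 0.035,"tz": 0.01,"rx": -7,"ry": 0,"rz": 0,"grip": 1}])

```text
time: 6.83
ee_pos: [567.1, 228.2, 232.5]
orientation: [[0.002, 0.953, 0.302], [0.003, 0.302, -0.953], [-1.0, 0.003, -0.002]]
force: [-0.2, 0.2, -0.4]
finger_gap: 85.2
```

>>> move_arm(rows=[{"tx": 0,"ty": 0,"tz": 0,"rx": -7,"ry": 0,"rz": 0,"grip": 1},{"tx": 0,"ty": 0,"tz": 0,"rx": -7,"ry": 0,"rz": 0,"grip": 1},{"tx": 0,"ty": 0,"tz": 0,"rx": -7,"ry": 0,"rz": 0,"grip": 1},{"tx": 0,"ty": 0,"tz": 0,"rx": -7,"ry": 0,"rz": 0,"grip": 1},{"tx": 0,"ty": 0,"tz": 0,"rx": -7,"ry": 0,"rz": 0,"grip": 1},{"tx": 0,"ty": 0,"tz": 0,"rx": -7,"ry": 0,"rz": 0,"grip": 1},{"tx": 0,"ty": 0,"tz": 0,"rx": -7,"ry": 0,"rz": 0,"grip": 1},{"tx": 0,"ty": 0,"tz": 0,"rx": -7,"ry": 0,"rz": 0,"grip": 1},{"tx": 0,"ty": 0,"tz": 0,"rx": -7,"ry": 0,"rz": 0,"grip": 1},{"tx": 0,"ty": 0,"tz": 0,"rx": 0,"ry": 0,"rz": 0,"grip": 1}])

```text
time: 7.67
ee_pos: [565.6, 226.7, 230.3]
orientation: [[-0.0, 0.166, 0.986], [-0.0, 0.986, -0.166], [-1.0, -0.0, -0.0]]
force: [1.2, -0.4, 0.1]
finger_gap: 85.5
```

```bash
python3 - <<'E'
from h import *
rel([560,232,230])
C=cam('wrist'); im=manip.snapshot('wrist'); cv2.imwrite('pics/wrist2.png',im[:,:,::-1])
print('cam at',-C[2].T@C[3],'axis',C[2][2])
for q in manip.tip_of('wrist','rail_centre')[:3]: print(q['conf'],q['location'],onplane('wrist',q['location'],45,C))
im=manip.snapshot('top'); cv2.imwrite('pics/top2.png',im[:,:,::-1])
for q in manip.tip_of('top','rail_centre')[:3]: print(q['conf'],q['location'],onplane('top',q['location'],45))
E
```

```text
t 7.67 pos [565.6 226.7 230.3] gap 85.5 F [ 1.2 -0.4  0.1] q [-0.77  0.36  0.36  1.8  -0.15  1.01  1.05]
shift [ 0.0003  0.0043 -0.0064] az_y 80.42 toolx [-3.e-04 -2.e-04 -1.e+00]
cam at [491.49372657 239.57173303 346.8605088 ] axis [ 0.2903982  -0.04808207 -0.95569713]
0.63 [212.4, 292.4] [586.35540712 240.52583544  45.        ]
0.68 [205.0, 203.0] [589.75301643 243.79675024  45.        ]
```

View pics/wrist2.png

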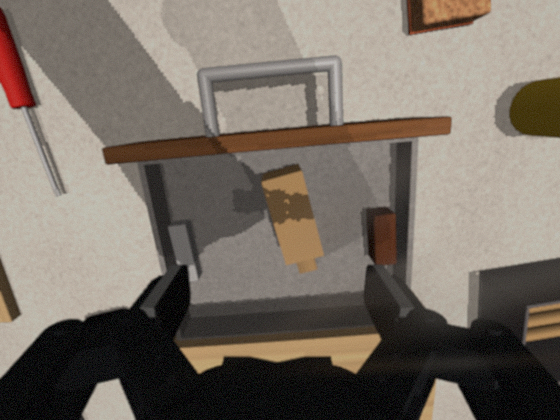

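View pics/top2.png

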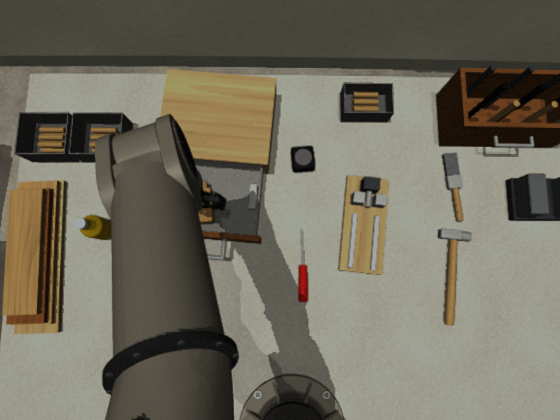

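```bash
python3 - <<'E'
import cv2
im=cv2.imread('pics/wrist2.png')
cv2.imwrite('pics/w2c.png',cv2.resize(im[150:285,230:350],None,fx=4.4,fy=4.4,interpolation=cv2.INTER_CUBIC))
E
```

```text
(no output)
```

View pics/w2c.png

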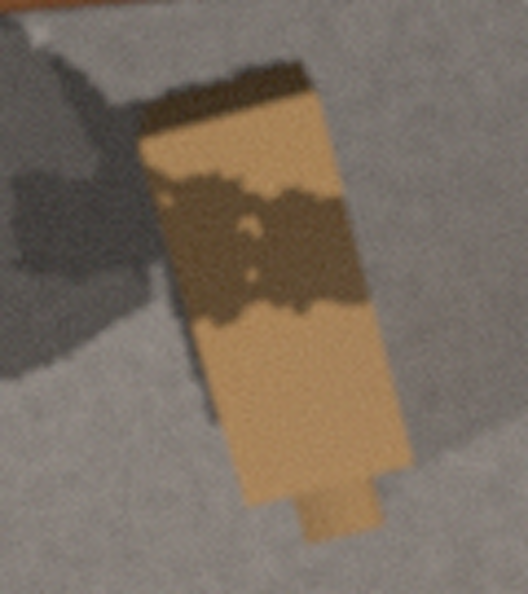

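```bash
python3 - <<'E'
from h import *
C=cam('wrist')
P=np.array([onplane('wrist',((v-1.7)/4.4+150,(u-1.7)/4.4+230),70,C)[:2] for u,v in [(142,138),(320,92),(411,465),(247,503)]])
print(P.round(1), np.linalg.norm(P-np.roll(P,-1,0),axis=1))
# in image up=-x world (front), left=-y: corner0=tail,right(-y); 1=tail,+y;2=front,+y;3=front,-y
M=np.array([[-45,-20],[-45,20],[45,20],[45,-20.]])
mc=M;pc=P-P.mean(0);th=np.arctan2((mc[:,0]*pc[:,1]-mc[:,1]*pc[:,0]).sum(),(mc*pc).sum())
R=np.array([[np.cos(th),-np.sin(th)],[np.sin(th),np.cos(th)]])
o=P.mean(0);print('rail',o,np.degrees(th),(pc-M@R.T).round(1))
rel([*o,61])
E
```

```text
[[543.2 217.4]
 [540.1 256.2]
 [629.  263.9]
 [631.9 225.1]] [38.93142233 89.21288516 38.89045334 89.00872164]
rail [586.05058326 240.65499158] 4.839567765345295 [[ 0.3  0.5]
 [ 0.6 -0.6]
 [-0.2 -0.5]
 [-0.7  0.6]]
t 7.87 pos [565.6 227.  230.2] gap 85.6 F [ 0.3 -0.2  0.2] q [-0.78  0.36  0.37  1.8  -0.15  1.01  1.04]
shift [0.1692 0.0171 0.0178] az_y 79.85 toolx [-2.e-04 -2.e-04 -1.e+00]
```

>>> move_arm(rows=[{"tx": 0.02,"ty": 0.017,"tz": 0.018,"rx": 0,"ry": 0,"rz": 0,"grip": 0.85},{"tx": 0.02,"ty": 0,"tz": 0,"rx": -5,"ry": 0,"rz": 0,"grip": 0.85},{"tx": 0.02,"ty": 0,"tz": 0,"rx": -5,"ry": 0,"rz": 0,"grip": 0.85},{"tx": 0.02,"ty": 0,"tz": 0,"rx": -5,"ry": 0,"rz": 0,"grip": 0.85},{"tx": 0,"ty": 0,"tz": 0,"rx": 0,"ry": 0,"rz": 0,"grip": 0.85}])

```text
time: 8.28
ee_pos: [584.5, 240.2, 146.6]
orientation: [[-0.005, -0.091, 0.996], [-0.003, 0.996, 0.091], [-1.0, -0.002, -0.005]]
force: [-1.0, -0.4, 0.1]
finger_gap: 72.7
```

```bash
python3 - <<'E'
from h import *
rel([586,240.6,61])
C=cam('wrist'); im=manip.snapshot('wrist'); cv2.imwrite('pics/wrist3.png',im[:,:,::-1])
for q in manip.tip_of('wrist','rail_centre')[:3]: print(q['conf'],q['location'],onplane('wrist',q['location'],45,C))
E
```

```text
t 8.28 pos [584.5 240.2 146.6] gap 72.7 F [-1.  -0.4  0.1] q [-0.7   0.48  0.28  1.81 -0.17  0.88  1.31]
shift [0.0856 0.0005 0.002 ] az_y 95.22 toolx [-0.0046 -0.0028 -1.    ]
0.56 [224.9, 277.9] [586.40940069 241.60033704  45.        ]
```

View pics/wrist3.png

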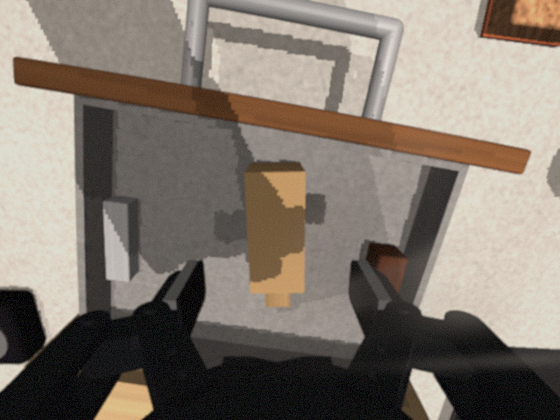

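The rail stands upright in the image at (276,230), centred between the fingers. I'll descend and grip it.

>>> move_arm(rows=[{"tx": 0.028,"ty": 0,"tz": 0.001,"rx": 0,"ry": 0,"rz": 0,"grip": 0.85},{"tx": 0.028,"ty": 0,"tz": 0.001,"rx": 0,"ry": 0,"rz": 0,"grip": 0.85},{"tx": 0.018,"ty": 0,"tz": 0,"rx": 0,"ry": 0,"rz": 0,"grip": 0.85},{"tx": 0.01,"ty": 0,"tz": 0,"rx": 0,"ry": 0,"rz": 0,"grip": 0.85},{"tx": 0,"ty": 0,"tz": 0,"rx": 0,"ry": 0,"rz": 0,"grip": 0.85},{"tx": 0,"ty": 0,"tz": 0,"rx": 0,"ry": 0,"rz": 0,"grip": 0.5},{"tx": 0,"ty": 0,"tz": 0,"rx": 0,"ry": 0,"rz": 0,"grip": 0.4},{"tx": 0,"ty": 0,"tz": 0,"rx": 0,"ry": 0,"rz": 0,"grip": 0.2},{"tx": 0,"ty": 0,"tz": 0,"rx": 0,"ry": 0,"rz": 0,"grip": 0.2},{"tx": 0,"ty": 0,"tz": 0,"rx": 0,"ry": 0,"rz": 0,"grip": 0.2}], squeeze=60)

```text
time: 9.22
ee_pos: [589.4, 241.4, 68.3]
orientation: [[0.003, -0.088, 0.996], [0.001, 0.996, 0.088], [-1.0, 0.001, 0.003]]
force: [-0.4, -1.1, 7.5]
finger_gap: 39.6
```

```bash
python3 - <<'E'
from h import *
rel([586,240.6,61])
C=cam('wrist'); im=manip.snapshot('wrist'); cv2.imwrite('pics/wrist4.png',im[:,:,::-1])
E
```

```text
t 9.22 pos [589.4 241.4  68.3] gap 39.6 F [-0.4 -1.1  7.5] q [-0.67  0.59  0.25  1.84 -0.2   0.73  1.34]
shift [ 0.0073 -0.0005 -0.0035] az_y 95.06 toolx [ 0.0026  0.0013 -1.    ]
```

View pics/wrist4.png

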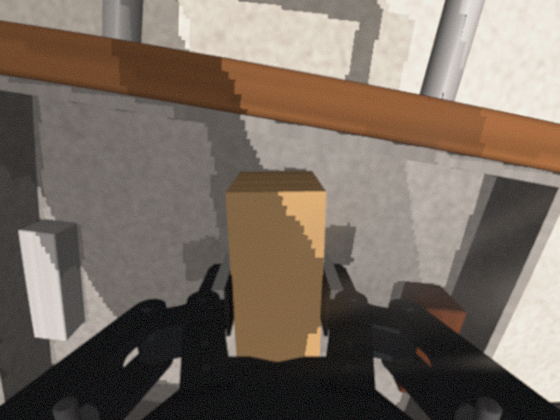

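>>> move_arm(rows=[{"tx": -0.01,"ty": 0,"tz": 0,"rx": 0,"ry": 0,"rz": 0,"grip": 0.2},{"tx": -0.02,"ty": 0,"tz": 0,"rx": 0,"ry": 0,"rz": 0,"grip": 0.2},{"tx": -0.03,"ty": 0,"tz": 0,"rx": 0,"ry": 0,"rz": 0,"grip": 0.2},{"tx": -0.03,"ty": 0,"tz": 0,"rx": 0,"ry": 0,"rz": 0,"grip": 0.2},{"tx": -0.03,"ty": 0,"tz": 0,"rx": 0,"ry": 0,"rz": 0,"grip": 0.2},{"tx": -0.015,"ty": 0,"tz": 0,"rx": 0,"ry": 0,"rz": 0,"grip": 0.2},{"tx": 0,"ty": 0,"tz": 0,"rx": 0,"ry": 0,"rz": 0,"grip": 0.2}])

```text
time: 9.85
ee_pos: [589.9, 241.7, 206.7]
orientation: [[0.006, -0.088, 0.996], [0.004, 0.996, 0.088], [-1.0, 0.003, 0.006]]
force: [-0.6, -0.3, -1.9]
finger_gap: 39.1
```

```bash
python3 - <<'E'
from h import *
th=np.radians(-5.8); o=np.array([541.7,-201]); t=o+(-45+3.4)*np.array([np.cos(th),np.sin(th)])
print(t); rel([*t,190])
C=cam('wrist'); im=manip.snapshot('wrist'); cv2.imwrite('pics/wrist5.png',im[:,:,::-1])
E
```

```text
[ 500.31296251 -196.79605804]
t 9.85 pos [589.9 241.7 206.7] gap 39.1 F [-0.6 -0.3 -1.9] q [-0.72  0.42  0.3   1.76 -0.15  0.98  1.3 ]
shift [ 0.0146 -0.4289 -0.128 ] az_y 95.05 toolx [ 0.0057  0.0035 -1.    ]
```

View pics/wrist5.png

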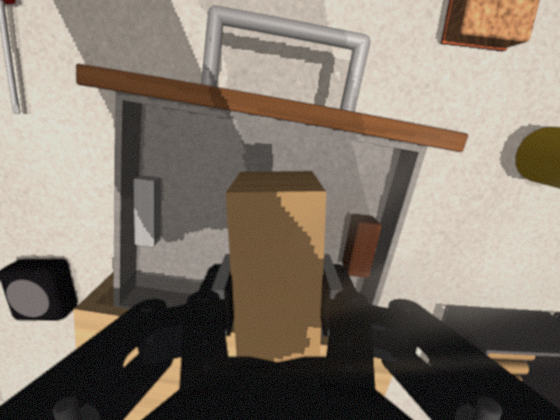

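>>> move_arm(rows=[{"tx": 0,"ty": -0.02,"tz": -0.006,"rx": 0,"ry": 0,"rz": 0,"grip": 0.2},{"tx": 0,"ty": -0.037,"tz": -0.011,"rx": 0,"ry": 0,"rz": 0,"grip": 0.2},{"tx": 0,"ty": -0.037,"tz": -0.011,"rx": 0,"ry": 0,"rz": 0,"grip": 0.2},{"tx": 0,"ty": -0.037,"tz": -0.011,"rx": 0,"ry": 0,"rz": 0,"grip": 0.2},{"tx": 0,"ty": -0.037,"tz": -0.011,"rx": 0,"ry": 0,"rz": 0,"grip": 0.2},{"tx": 0,"ty": -0.037,"tz": -0.011,"rx": 0,"ry": 0,"rz": 0,"grip": 0.2},{"tx": 0,"ty": -0.037,"tz": -0.011,"rx": 0,"ry": 0,"rz": 0,"grip": 0.2},{"tx": 0,"ty": -0.037,"tz": -0.011,"rx": 0,"ry": 0,"rz": 0,"grip": 0.2},{"tx": 0,"ty": -0.037,"tz": -0.011,"rx": 0,"ry": 0,"rz": 0,"grip": 0.2},{"tx": 0,"ty": -0.037,"tz": -0.011,"rx": 0,"ry": 0,"rz": 0,"grip": 0.2}])

```text
time: 10.73
ee_pos: [513.6, -121.4, 200.8]
orientation: [[-0.001, -0.089, 0.996], [0.0, 0.996, 0.089], [-1.0, 0.0, -0.001]]
force: [0.8, -0.3, -2.1]
finger_gap: 39.1
```

>>> move_arm(rows=[{"tx": 0,"ty": -0.037,"tz": -0.011,"rx": 0,"ry": 0,"rz": 0,"grip": 0.2},{"tx": 0,"ty": -0.03,"tz": -0.009,"rx": 0,"ry": 0,"rz": 0,"grip": 0.2},{"tx": 0,"ty": -0.01,"tz": -0.003,"rx": 3,"ry": 0,"rz": 0,"grip": 0.2},{"tx": 0,"ty": 0,"tz": 0,"rx": 4,"ry": 0,"rz": 0,"grip": 0.2},{"tx": 0,"ty": 0,"tz": 0,"rx": 4,"ry": 0,"rz": 0,"grip": 0.2},{"tx": 0,"ty": 0,"tz": 0,"rx": 0,"ry": 0,"rz": 0,"grip": 0.2}])

```text
time: 11.23
ee_pos: [498.2, -198.7, 200.7]
orientation: [[-0.001, 0.108, 0.994], [0.0, 0.994, -0.108], [-1.0, 0.0, -0.001]]
force: [-0.3, -0.0, -1.7]
finger_gap: 39.4
```

```bash
python3 - <<'E'
from h import *
th=np.radians(-5.8); o=np.array([541.7,-201]); t=o+(-45+3.4)*np.array([np.cos(th),np.sin(th)])
rel([*t,190])
C=cam('wrist'); im=manip.snapshot('wrist'); cv2.imwrite('pics/wrist6.png',im[:,:,::-1])
for nm in ['jig','stop','plunger_nose']:
  for q in manip.tip_of('wrist',nm)[:2]: print(nm,q['conf'],q['location'],onplane('wrist',q['location'],{'jig':0,'stop':18,'plunger_nose':43}[nm],C))
im=manip.snapshot('top'); cv2.imwrite('pics/top6.png',im[:,:,::-1])
E
```

```text
t 11.23 pos [ 498.2 -198.7  200.7] gap 39.4 F [-0.3 -0.  -1.7] q [-0.16  0.29  0.51  2.   -0.17  0.9   1.9 ]
shift [0.0107 0.0021 0.0019] az_y 83.83 toolx [-1.5e-03  2.0e-04 -1.0e+00]
```

View pics/wrist6.png

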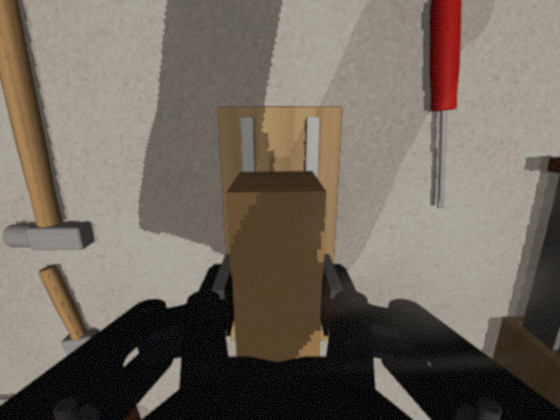

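View pics/top6.png

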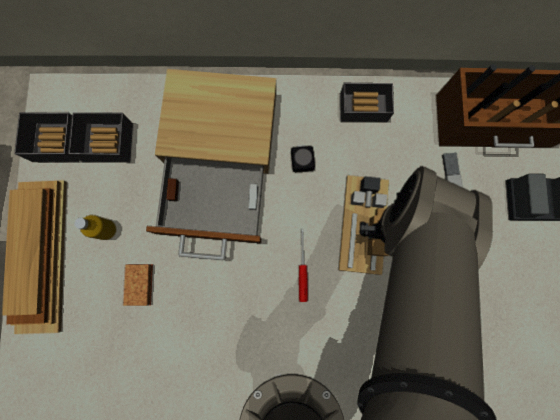

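```bash
python3 - <<'E'
import cv2
im=cv2.imread('pics/wrist6.png')
cv2.imwrite('pics/w6c.png',cv2.resize(im[95:265,205:355],None,fx=3.5,fy=3.5,interpolation=cv2.INTER_CUBIC))
E
```

```text
(no output)
```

View pics/w6c.png

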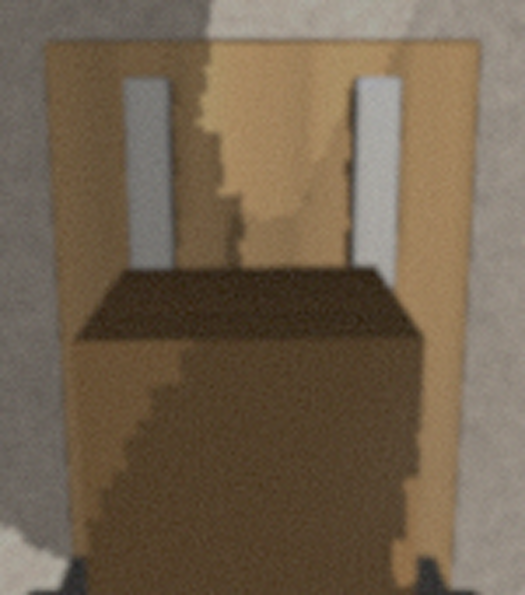

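```bash
python3 - <<'E'
from h import *
C=cam('wrist')
g=lambda u,v,z: onplane('wrist',((v-1.25)/3.5+95,(u-1.25)/3.5+205),z,C)[:2]
az=lambda p,q: np.degrees(np.arctan2(*(q-p)[::-1]))
tl,tr=g(44,41,18),g(480,41,18);bl,br=g(72,520,18),g(455,520,18)
print('bed',tl,tr,np.linalg.norm(tl-tr),'edges az',az(tl,bl),az(tr,br),'tail az+90',az(tr,tl)-90+180, np.linalg.norm(bl-br))
m=(tl+tr)/2
L=[g(122,78,28),g(131,268,28),g(167,78,28),g(172,268,28),g(358,78,28),g(353,268,28),g(402,78,28),g(394,268,28)]
print('strips',np.round(L,1),[az(L[i],L[i+1]).round(2) for i in (0,2,4,6)])
print('tail strip mid',(L[0]+L[2]+L[4]+L[6])/4,'lower mid',(L[1]+L[3]+L[5]+L[7])/4)
th=np.radians(-5.9);x=np.array([np.cos(th),np.sin(th)])
print('jig origin from bed tail',m+130*x,'strip',(L[0]+L[2]+L[4]+L[6])/4+120*x)
z0=manip.observe()['ee_pos'][2]-48.3
a,b=g(75,340,z0+50),g(422,338,z0+50);c,d=g(125,268,z0),g(378,268,z0)
print('rail tail top',a,b,np.linalg.norm(a-b),'bot',c,d,np.linalg.norm(c-d)); mm=(a+b+c+d)/4
print('rail centre',mm+45*x,'yaw',az(a,b)-90,az(c,d)-90)
E
```

```text
bed [ 405.96192728 -245.07224726] [ 417.76531961 -127.50634714] 118.1569335283231 edges az -5.475468079695354 -5.3417139225900065 tail az+90 -5.73317553961445 118.48476296652214
strips [[ 417.9 -224.2]
 [ 468.2 -228.5]
 [ 419.1 -212.3]
 [ 469.4 -217.1]
 [ 424.1 -162.1]
 [ 474.4 -167.2]
 [ 425.3 -150.5]
 [ 475.5 -155.8]] [np.float64(-4.91), np.float64(-5.48), np.float64(-5.71), np.float64(-5.98)]
tail strip mid [ 421.60584296 -187.2903348 ] lower mid [ 471.87134736 -192.14755322]
jig origin from bed tail [ 541.17498967 -199.65232698] strip [ 540.97018101 -199.62543922]
rail tail top [ 448.98626969 -212.84940153] [ 452.67072071 -174.03033408] 38.99352736829028 bot [ 449.0835241  -213.01255196] [ 453.093449   -173.23179038] 39.98235222115046
rail centre [ 495.72011765 -197.90668364] yaw -5.421896987692563 -5.7560067345495725
```

>>> move_arm(rows=[{"tx": 0.02,"ty": 0.003,"tz": 0,"rx": -0.4,"ry": 0,"rz": 0,"grip": 0.2},{"tx": 0.03,"ty": 0,"tz": 0,"rx": 0,"ry": 0,"rz": 0,"grip": 0.2},{"tx": 0.03,"ty": 0,"tz": 0,"rx": 0,"ry": 0,"rz": 0,"grip": 0.2},{"tx": 0.02,"ty": 0,"tz": 0,"rx": 0,"ry": 0,"rz": 0,"grip": 0.2},{"tx": 0.012,"ty": 0,"tz": 0,"rx": 0,"ry": 0,"rz": 0,"grip": 0.2},{"tx": 0.004,"ty": 0,"tz": 0,"rx": 0,"ry": 0,"rz": 0,"grip": 0.2},{"tx": 0,"ty": 0,"tz": 0,"rx": 0,"ry": 0,"rz": 0,"grip": 0.2}])

```text
time: 12.07
ee_pos: [499.1, -195.6, 85.0]
orientation: [[-0.001, 0.096, 0.995], [0.0, 0.995, -0.096], [-1.0, -0.0, -0.001]]
force: [0.4, 0.0, -1.8]
finger_gap: 38.9
```

```bash
python3 - <<'E'
from h import *
rel([500,-195,70])
C=cam('wrist'); im=manip.snapshot('wrist'); cv2.imwrite('pics/wrist7.png',im[:,:,::-1])
im=manip.snapshot('scene')
cv2.imwrite('pics/scene7.png',cv2.resize(im[110:240,140:320,::-1],None,fx=4,fy=4,interpolation=cv2.INTER_CUBIC))
E
```

```text
t 12.07 pos [ 499.1 -195.6   85. ] gap 38.9 F [ 0.4  0.  -1.8] q [-0.09  0.46  0.42  2.07 -0.3   0.67  2.01]
shift [0.015  0.0007 0.0009] az_y 84.51 toolx [-0.001  0.    -1.   ]
```

View pics/wrist7.png

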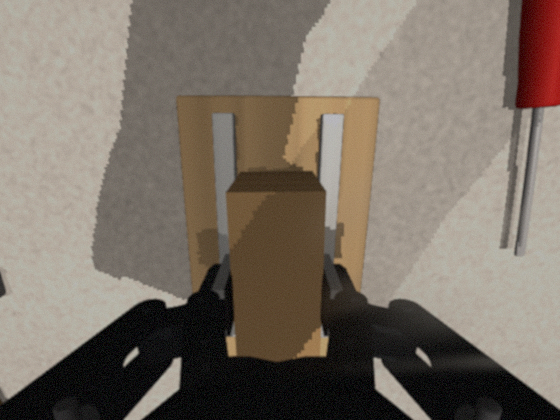

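View pics/scene7.png

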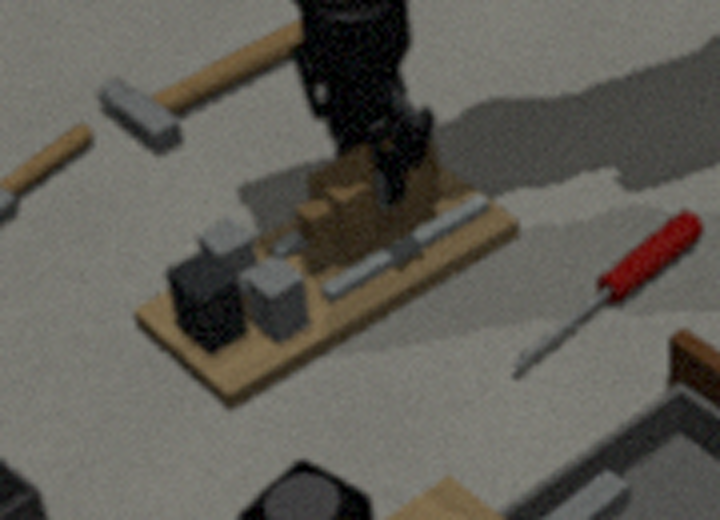

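```bash
python3 - <<'E'
import cv2
im=cv2.imread('pics/wrist7.png')
cv2.imwrite('pics/w7c.png',cv2.resize(im[85:265,170:390],None,fx=3.3,fy=3.3,interpolation=cv2.INTER_CUBIC))
E
```

```text
(no output)
```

View pics/w7c.png

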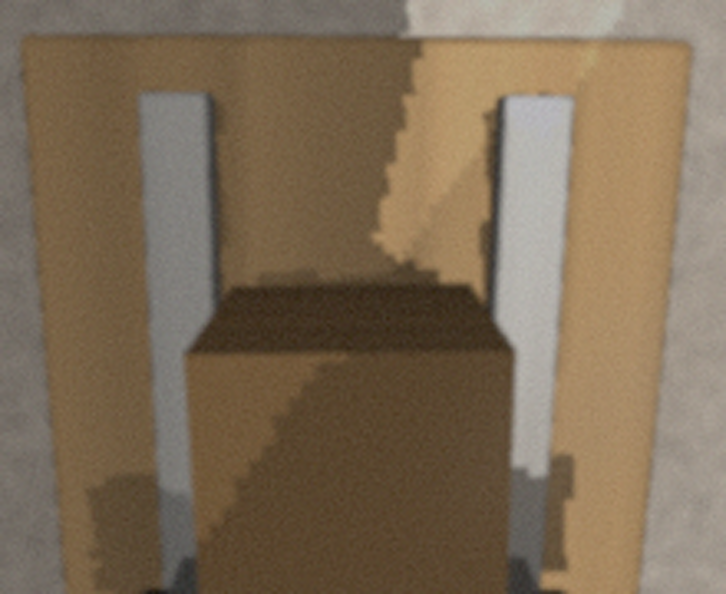

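```bash
python3 - <<'E'
from h import *
C=cam('wrist')
g=lambda u,v,z: onplane('wrist',((v-1.15)/3.3+85,(u-1.15)/3.3+170),z,C)[:2]
az=lambda p,q: np.degrees(np.arctan2(*(q-p)[::-1]))
tl,tr=g(22,37,18),g(692,43,18); bl,br=g(65,585,18),g(638,585,18)
print('tail az',az(tl,tr)-90,'edges',az(tl,bl),az(tr,br),'w',np.linalg.norm(tl-tr))
lo,lo2,ro,ro2=g(138,93,28),g(163,590,28),g(574,97,28),g(542,590,28)
li,ri=g(208,93,28),g(503,97,28)
print('strip az',az(lo,lo2),az(ro,ro2),'widths',np.linalg.norm(lo-ro),np.linalg.norm(li-ri))
z0=36.7
a,b=g(188,352,z0+50),g(514,352,z0+50);c,d=g(233,288,z0),g(474,288,z0)
print('rail',np.linalg.norm(a-b),np.linalg.norm(c-d),'yaw',az(a,b)-90,az(c,d)-90)
th=np.radians(-5.5);x=np.array([np.cos(th),np.sin(th)]);y=np.array([-x[1],x[0]])
for n,p in dict(bed=(tl+tr)/2,bedlow=(bl+br)/2,strip=(lo+ro)/2,stripin=(li+ri)/2,striplow=(lo2+ro2)/2,railtop=(a+b)/2,railbot=(c+d)/2,tcp=manip.observe()['ee_pos'][:2]).items(): print(n,p.round(1),'along',(p@x).round(1),'lat',(p@y).round(1))
E
```

```text
tail az -5.939653753125825 edges -6.219943071527922 -5.8812337037882925 w 117.98736704402245
strip az -6.0717996091208155 -5.650587408734318 widths 73.5465263232693 49.72712738107062
rail 39.26978901515871 40.72981800207446 yaw -5.4743500257610265 -5.470769676576111
bed [ 412.1 -186.3] along 428.0 lat -145.9
bedlow [ 517.3 -197.4] along 533.8 lat -147.0
strip [ 421.6 -187.4] along 437.6 lat -146.2
stripin [ 421.6 -187.5] along 437.7 lat -146.3
striplow [ 513.3 -196.9] along 529.8 lat -146.8
railtop [ 452.  -191.1] along 468.3 lat -146.9
railbot [ 452.7 -190.9] along 469.0 lat -146.6
tcp [ 499.8 -195.9] along 516.3 lat -147.1
```

>>> move_arm(rows=[{"tx": 0.006,"ty": 0,"tz": 0,"rx": 0.4,"ry": 0,"rz": 0,"grip": 0.2},{"tx": 0.006,"ty": 0,"tz": 0,"rx": 0,"ry": 0,"rz": 0,"grip": 0.2},{"tx": 0.004,"ty": 0,"tz": 0,"rx": 0,"ry": 0,"rz": 0,"grip": 0.2},{"tx": 0,"ty": 0,"tz": 0,"rx": 0,"ry": 0,"rz": 0,"grip": 0.2},{"tx": 0,"ty": 0,"tz": 0,"rx": 0,"ry": 0,"rz": 0,"grip": 0.2}])

```text
time: 12.58
ee_pos: [499.1, -195.6, 69.2]
orientation: [[-0.0, 0.103, 0.995], [-0.0, 0.995, -0.103], [-1.0, -0.0, -0.0]]
force: [0.0, -0.3, -1.6]
finger_gap: 39.2
```

>>> move_arm(rows=[{"tx": 0.002,"ty": 0,"tz": 0,"rx": 0,"ry": 0,"rz": 0,"grip": 0.2},{"tx": 0,"ty": 0,"tz": 0,"rx": 0,"ry": 0,"rz": 0,"grip": 0.2}])

```text
time: 12.75
ee_pos: [499.2, -195.6, 67.2]
orientation: [[0.0, 0.103, 0.995], [-0.0, 0.995, -0.103], [-1.0, -0.0, 0.0]]
force: [0.0, 0.5, -1.8]
finger_gap: 39.3
```

>>> move_arm(rows=[{"tx": 0.001,"ty": 0,"tz": 0,"rx": 0,"ry": 0,"rz": 0,"grip": 0.2},{"tx": 0,"ty": 0,"tz": 0,"rx": 0,"ry": 0,"rz": 0,"grip": 0.2}])

```text
time: 12.92
ee_pos: [499.3, -195.6, 66.4]
orientation: [[0.0, 0.103, 0.995], [-0.0, 0.995, -0.103], [-1.0, -0.0, 0.0]]
force: [-0.3, 0.2, -0.1]
finger_gap: 39.3
```

>>> move_arm(rows=[{"tx": 0.001,"ty": 0,"tz": 0,"rx": 0,"ry": 0,"rz": 0,"grip": 0.2},{"tx": 0,"ty": 0,"tz": 0,"rx": 0,"ry": 0,"rz": 0,"grip": 0.2}])

```text
time: 13.08
ee_pos: [499.3, -195.7, 66.3]
orientation: [[0.0, 0.103, 0.995], [0.001, 0.995, -0.103], [-1.0, 0.001, 0.0]]
force: [-8.0, 3.7, 25.0]
finger_gap: 39.1
```

>>> move_arm(rows=[{"tx": 0.001,"ty": 0,"tz": 0,"rx": 0,"ry": 0,"rz": 0,"grip": 0.2},{"tx": 0,"ty": 0,"tz": 0,"rx": 0,"ry": 0,"rz": 0,"grip": 0.2}])

```text
time: 13.25
ee_pos: [499.3, -195.7, 66.2]
orientation: [[0.001, 0.103, 0.995], [0.001, 0.995, -0.103], [-1.0, 0.001, 0.001]]
force: [-15.6, 7.5, 48.1]
finger_gap: 39.1
```

>>> move_arm(rows=[{"tx": -0.002,"ty": 0,"tz": 0,"rx": 0,"ry": 0,"rz": 0,"grip": 0.2},{"tx": 0,"ty": 0,"tz": 0,"rx": 0,"ry": 0,"rz": 0,"grip": 0.2}])

```text
time: 13.42
ee_pos: [499.5, -195.7, 66.9]
orientation: [[0.001, 0.103, 0.995], [-0.0, 0.995, -0.103], [-1.0, -0.0, 0.001]]
force: [1.3, -0.6, -1.4]
finger_gap: 39.6
```

>>> move_arm(rows=[{"tx": 0,"ty": 0,"tz": 0.004,"rx": 0,"ry": 0,"rz": 0,"grip": 0.2},{"tx": 0,"ty": 0,"tz": 0.006,"rx": 0,"ry": 0,"rz": 0,"grip": 0.2},{"tx": 0,"ty": 0,"tz": 0.006,"rx": 0,"ry": 0,"rz": 0,"grip": 0.2},{"tx": 0,"ty": 0,"tz": 0.006,"rx": 0,"ry": 0,"rz": 0,"grip": 0.2},{"tx": 0,"ty": 0,"tz": 0.004,"rx": 0,"ry": 0,"rz": 0,"grip": 0.2},{"tx": 0,"ty": 0,"tz": 0,"rx": 0,"ry": 0,"rz": 0,"grip": 0.2}])

```text
time: 13.92
ee_pos: [524.9, -198.6, 66.3]
orientation: [[-0.002, 0.103, 0.995], [0.0, 0.995, -0.103], [-1.0, 0.0, -0.002]]
force: [-6.7, 1.2, 11.2]
finger_gap: 39.2
```

```bash
python3 - <<'E'
from h import *
rel([500,-195,70])
C=cam('wrist'); im=manip.snapshot('wrist'); cv2.imwrite('pics/w8.png',cv2.resize(im[85:265,170:390,::-1],None,fx=3.3,fy=3.3,interpolation=cv2.INTER_CUBIC))
im=manip.snapshot('scene')
cv2.imwrite('pics/scene8.png',cv2.resize(im[110:240,140:320,::-1],None,fx=4,fy=4,interpolation=cv2.INTER_CUBIC))
E
```

```text
t 13.92 pos [ 524.9 -198.6   66.3] gap 39.2 F [-6.7  1.2 11.2] q [-0.07  0.52  0.4   2.02 -0.33  0.66  2.01]
shift [-0.0036  0.001  -0.0252] az_y 84.07 toolx [-1.5e-03  2.0e-04 -1.0e+00]
```

View pics/w8.png

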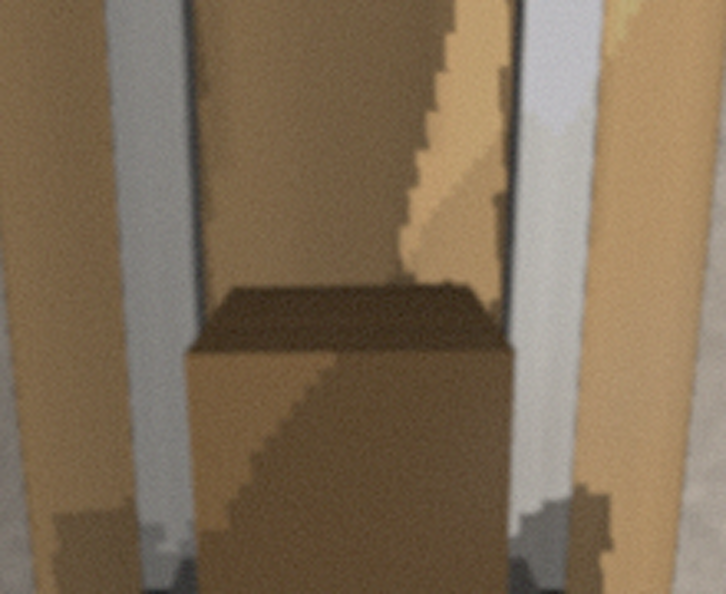

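View pics/scene8.png

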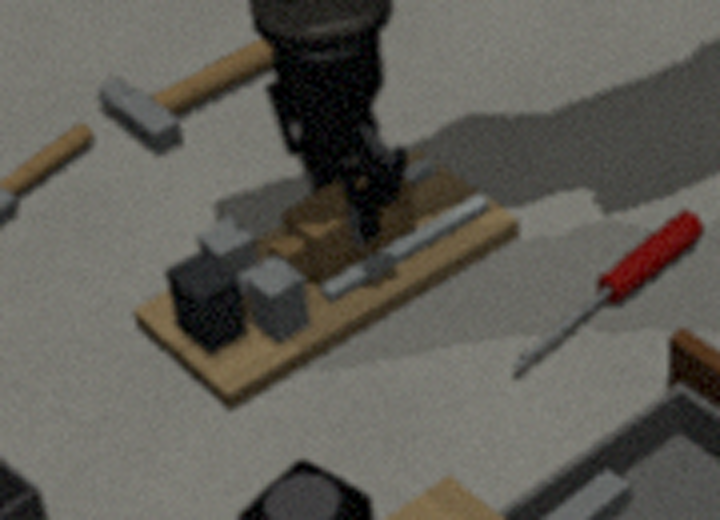

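>>> move_arm(rows=[{"tx": -0.0005,"ty": 0,"tz": 0.004,"rx": 0,"ry": 0,"rz": 0,"grip": 0.2},{"tx": 0,"ty": 0,"tz": 0.005,"rx": 0,"ry": 0,"rz": 0,"grip": 0.2},{"tx": 0,"ty": 0,"tz": 0.005,"rx": 0,"ry": 0,"rz": 0,"grip": 0.2},{"tx": 0,"ty": 0,"tz": 0.003,"rx": 0,"ry": 0,"rz": 0,"grip": 0.2},{"tx": 0,"ty": 0,"tz": 0,"rx": 0,"ry": 0,"rz": 0,"grip": 0.2}])

```text
time: 14.43
ee_pos: [541.2, -200.2, 66.4]
orientation: [[-0.003, 0.103, 0.995], [0.0, 0.995, -0.103], [-1.0, 0.0, -0.003]]
force: [-9.4, 0.3, 8.3]
finger_gap: 39.1
```

>>> move_arm(rows=[{"tx": 0,"ty": 0,"tz": 0.003,"rx": 0,"ry": 0,"rz": 0,"grip": 0.2},{"tx": 0,"ty": 0,"tz": 0.002,"rx": 0,"ry": 0,"rz": 0,"grip": 0.2},{"tx": 0,"ty": 0,"tz": 0,"rx": 0,"ry": 0,"rz": 0,"grip": 0.2}])

```text
time: 14.68
ee_pos: [545.5, -200.7, 66.4]
orientation: [[-0.004, 0.104, 0.995], [0.001, 0.995, -0.104], [-1.0, 0.0, -0.004]]
force: [-13.4, 1.0, 12.1]
finger_gap: 39.4
```

```bash
python3 - <<'E'
from h import *
rel([500,-195,70])
E
```

```text
t 14.68 pos [ 545.5 -200.7   66.4] gap 39.4 F [-13.4   1.   12.1] q [-0.07  0.55  0.4   1.98 -0.33  0.68  2.01]
shift [-0.0034  0.0009 -0.0459] az_y 84.06 toolx [-3.6e-03  8.0e-04 -1.0e+00]
```

>>> move_arm(rows=[{"tx": -0.0004,"ty": 0,"tz": 0.002,"rx": 0,"ry": 0,"rz": 0,"grip": 0.2},{"tx": 0,"ty": 0,"tz": 0.002,"rx": 0,"ry": 0,"rz": 0,"grip": 0.2},{"tx": 0,"ty": 0,"tz": 0,"rx": 0,"ry": 0,"rz": 0,"grip": 0.2}])

```text
time: 14.93
ee_pos: [550.1, -201.1, 66.5]
orientation: [[-0.003, 0.103, 0.995], [0.0, 0.995, -0.103], [-1.0, -0.0, -0.003]]
force: [-7.7, -0.4, 0.9]
finger_gap: 39.0
```

>>> move_arm(rows=[{"tx": 0,"ty": 0,"tz": 0.001,"rx": 0,"ry": 0,"rz": 0,"grip": 0.2},{"tx": 0,"ty": 0,"tz": 0.001,"rx": 0,"ry": 0,"rz": 0,"grip": 0.2},{"tx": 0,"ty": 0,"tz": 0,"rx": 0,"ry": 0,"rz": 0,"grip": 0.2}])

```text
time: 15.18
ee_pos: [551.6, -201.3, 66.5]
orientation: [[-0.003, 0.104, 0.995], [0.001, 0.995, -0.104], [-1.0, 0.0, -0.003]]
force: [-10.2, 0.8, 4.3]
finger_gap: 39.2
```

>>> move_arm(rows=[{"tx": 0,"ty": 0,"tz": 0.001,"rx": 0,"ry": 0,"rz": 0,"grip": 0.2},{"tx": 0,"ty": 0,"tz": 0,"rx": 0,"ry": 0,"rz": 0,"grip": 0.2}])

```text
time: 15.35
ee_pos: [552.5, -201.4, 66.5]
orientation: [[-0.004, 0.104, 0.995], [0.001, 0.995, -0.104], [-1.0, 0.0, -0.004]]
force: [-12.0, 0.4, 5.8]
finger_gap: 39.1
```

```bash
python3 - <<'E'
from h import *
rel([500,-195,70])
im=manip.snapshot('scene')
cv2.imwrite('pics/scene9.png',cv2.resize(im[110:240,140:320,::-1],None,fx=4,fy=4,interpolation=cv2.INTER_CUBIC))
E
```

```text
t 15.35 pos [ 552.5 -201.4   66.5] gap 39.1 F [-12.    0.4   5.8] q [-0.07  0.56  0.4   1.96 -0.33  0.69  2.  ]
shift [-0.0033  0.0009 -0.0529] az_y 84.05 toolx [-3.6e-03  6.0e-04 -1.0e+00]
```

View pics/scene9.png

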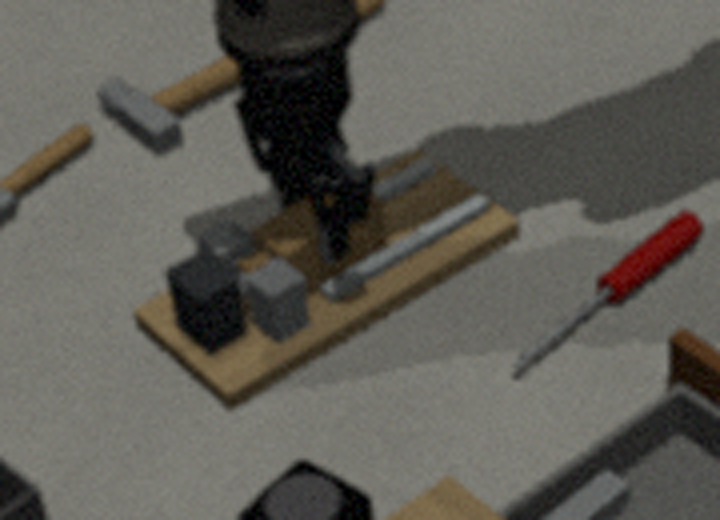

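>>> move_arm(rows=[{"tx": -0.0002,"ty": 0,"tz": 0.001,"rx": 0,"ry": 0,"rz": 0,"grip": 0.2},{"tx": 0,"ty": 0,"tz": 0,"rx": 0,"ry": 0,"rz": 0,"grip": 0.2}])

```text
time: 15.57
ee_pos: [552.6, -201.4, 66.5]
orientation: [[-0.005, 0.104, 0.995], [0.001, 0.995, -0.104], [-1.0, 0.001, -0.005]]
force: [-16.3, 0.5, 7.9]
finger_gap: 39.1
```

>>> move_arm(rows=[{"tx": 0,"ty": 0,"tz": 0.001,"rx": 0,"ry": 0,"rz": 0,"grip": 0.2},{"tx": 0,"ty": 0,"tz": 0,"rx": 0,"ry": 0,"rz": 0,"grip": 0.2}])

```text
time: 15.73
ee_pos: [552.7, -201.4, 66.5]
orientation: [[-0.007, 0.104, 0.995], [0.002, 0.995, -0.104], [-1.0, 0.001, -0.007]]
force: [-21.6, 3.1, 13.7]
finger_gap: 38.9
```

>>> move_arm(rows=[{"tx": 0,"ty": 0,"tz": 0.0005,"rx": 0,"ry": 0,"rz": 0,"grip": 0.2},{"tx": 0,"ty": 0,"tz": 0,"rx": 0,"ry": 0,"rz": 0,"grip": 0.2}])

```text
time: 15.9
ee_pos: [552.7, -201.4, 66.5]
orientation: [[-0.008, 0.104, 0.995], [0.002, 0.995, -0.104], [-1.0, 0.001, -0.008]]
force: [-24.4, 3.3, 17.5]
finger_gap: 39.1
```

>>> move_arm(rows=[{"tx": 0,"ty": 0,"tz": 0.001,"rx": 0,"ry": 0,"rz": 0,"grip": 0.2},{"tx": 0,"ty": 0,"tz": 0,"rx": 0,"ry": 0,"rz": 0,"grip": 0.2},{"tx": 0,"ty": 0,"tz": 0,"rx": 0,"ry": 0,"rz": 0,"grip": 0.2}])

```text
time: 16.15
ee_pos: [552.8, -201.4, 66.4]
orientation: [[-0.009, 0.104, 0.994], [0.003, 0.995, -0.104], [-1.0, 0.002, -0.009]]
force: [-31.1, 5.2, 23.3]
finger_gap: 39.1
```

```bash
python3 - <<'E'
from h import *
rel([500,-195,70])
im=manip.snapshot('wrist'); cv2.imwrite('pics/w10.png',cv2.resize(im[85:265,170:390,::-1],None,fx=3.3,fy=3.3,interpolation=cv2.INTER_CUBIC))
C=cam('wrist'); g=lambda u,v,z: onplane('wrist',((v-1.15)/3.3+85,(u-1.15)/3.3+170),z,C)[:2]
a,b=g(188,352,68),g(514,352,68)
th=np.radians(-5.9);x=np.array([np.cos(th),np.sin(th)]);y=np.array([-x[1],x[0]])
o=np.array([541.3,-200]); 
for p in (a,b,(a+b)/2): print((p-o)@x,(p-o)@y)
im=manip.snapshot('scene'); cv2.imwrite('pics/scene10.png',cv2.resize(im[140:220,170:270,::-1],None,fx=6,fy=6,interpolation=cv2.INTER_CUBIC))
im=manip.snapshot('top'); cv2.imwrite('pics/top10.png',im[:,:,::-1])
print(manip.observe()['force'])
E
```

```text
t 16.15 pos [ 552.8 -201.4   66.4] gap 39.1 F [-31.1   5.2  23.3] q [-0.07  0.56  0.4   1.96 -0.33  0.7   2.  ]
shift [-0.0031  0.0009 -0.0532] az_y 84.01 toolx [-0.0092  0.0027 -1.    ]
-36.66566520589008 -19.525408285453118
-36.60431370239048 19.507390051761096
-36.63498945414031 -0.009009116846013441
[-31.78038981   4.98730352  23.7745262 ]
```

View pics/w10.png

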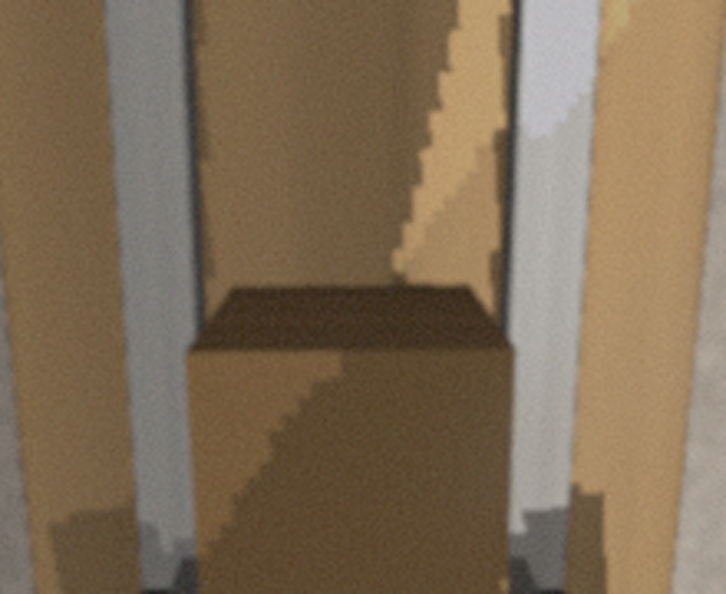

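View pics/scene10.png

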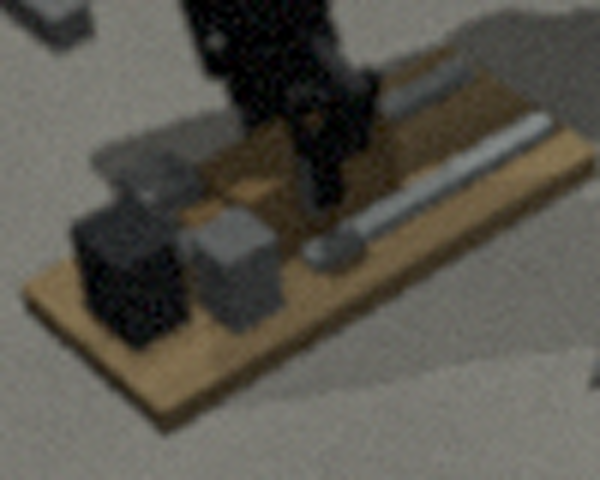

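View pics/top10.png

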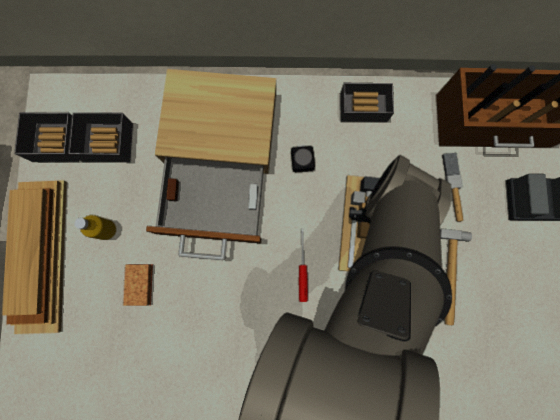

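>>> move_arm(rows=[{"tx": 0,"ty": 0,"tz": 0,"rx": 0,"ry": 0,"rz": 0,"grip": 0.2},{"tx": 0,"ty": 0,"tz": 0,"rx": 0,"ry": 0,"rz": 0,"grip": 0.2},{"tx": 0,"ty": 0,"tz": 0,"rx": 0,"ry": 0,"rz": 0,"grip": 0.2},{"tx": 0,"ty": 0,"tz": 0,"rx": 0,"ry": 0,"rz": 0,"grip": 0.2}])

```text
time: 16.63
ee_pos: [552.8, -201.4, 66.4]
orientation: [[-0.009, 0.104, 0.994], [0.003, 0.995, -0.104], [-1.0, 0.002, -0.009]]
force: [-31.8, 4.3, 24.2]
finger_gap: 39.1
```

```bash
python3 - <<'E'
from h import *
rel([500,-195,70])
print(manip.job_done())
rel([500,-195,70])
E
```

```text
t 16.63 pos [ 552.8 -201.4   66.4] gap 39.1 F [-31.8   4.3  24.2] q [-0.07  0.56  0.4   1.96 -0.33  0.7   2.  ]
shift [-0.0031  0.0008 -0.0532] az_y 84.01 toolx [-0.0091  0.0026 -1.    ]
the job is handed in; nothing more can be done
None
the job is handed in; nothing more can be done
```

I pulled the drawer open about 183 mm and lifted the rail out. I lowered it into the jig's channel about 44 mm behind the jig's origin, then slid it forward until it stopped hard. I handed the job in at 16.6 s with the fingers still holding it there (60 N grip set, 39 mm opening).

**Final checks**
- **Force:** the wrist reads about 32 N along the channel and 24 N vertical, both steady. Taking off the plunger and an assumed amount of bed friction, I put the force on the stop at roughly 13 N.
- **Position:** the arm was still, and the rail's sides were within about 1 mm of the channel's middle. Its yaw was about -6.0°, against -5.6° to -5.9° measured for the jig. The tool's tilt was about 0.01 rad.
- **Stop point:** the forward travel was about 53.5 mm, against 54.4 mm predicted.
- **Bystanders:** those I could see had not moved in the last top picture; the arm hid part of the hammer.

**Disagreement:** the wrist picture put the rail's tail at -36.6 mm in the jig's frame, where -35 mm was expected. That is within the 2 mm calibration error, and the sudden rise in force points to the shoulders being on the cheeks.

**Not seen directly:** the arm hid the shoulder contact and the plunger's depth, so I inferred both from force and travel.

While lowering the rail I briefly pressed it on the bed with about 48 N at the wrist, then eased off before sliding.

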